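Lock the hold-down arm of the welding jig with its pin

TASK

Swing the yellow hold-down arm of the blue welding jig fully down into its fork. Then take the red-handled pin from its grey rest and push it through the fork and arm holes until its head is seated against the fork, and let go, leaving the tin, magnet and spanner on the table where they are.

Things in the scene. Friction and masses are not known exactly. Their poses are not given: they have to be found in the camera images.
- jig: Fixed welding jig, blue base plate 290 x 100 x 14 mm; origin at the centre of its underside, z up, x lengthwise. Arm hinge cheeks stand at x = +90 mm, 114 mm high, the grey steel fork at x = -90 mm, 117 mm high. A steel channel offcut 50 x 110 x 30 mm is fixed crosswise on the base between them (top 44 mm above the table).
- fork_centre (a point): On the axis of the fork's two 19 mm through holes, midway between its cheeks, 95 mm above the table; axes as the jig's, the holes run along y. The upright cheeks are 10 mm thick, 44 mm long along x and 26 mm apart, so 46 mm over their outer faces (y = -23 to +23 mm). The pin may enter from either side.
- swing_arm (a joint): Angle (rad) of the yellow arm about its hinge, which runs along the jig's y, 95 mm above the table at jig x = +90 mm. 0 = fully down at its stop: arm level, pointing to the jig's -x, the 19 mm hole in its end lug in line with the fork holes. Grows as the arm rises (limit 1.2, starts 0.45 to 0.8). Friction holds it where it is left; pressing it down takes about 1 to 5 N.
- press_point (a point): Point on top of the yellow arm on its centre line, 120 mm from the hinge, a good place to press; 107 mm above the table when the arm is down, then 60 mm from fork_centre along the jig's +x. Arm 22 mm wide, 24 mm high; its end lug is 40 mm high, 22 mm thick, hole 180 mm from the hinge, end 202 mm from it.
- pin: Loose headed pin, 120 mm long, about 0.17 kg: steel shank 16 mm in diameter, 70 mm long, the last 12 mm tapering to 7 mm; head 30 mm in diameter, 6 mm thick; behind it a red handle. Origin on the axis at the head's seating face, x along the shank to the tip, z up. It lies level in the rest, axis 50 mm above the table. Seated, the head touches a cheek and the tip stands 24 mm out of the other.
- pin_grip (a point): Centre of the pin's red handle, on the axis, 28 mm behind the seating face. The handle is 44 mm long, 18 mm wide (along y) and 26 mm high (along z).
- pin_rest: Fixed grey rest: foot 110 x 60 x 10 mm with two V posts, 54 mm high, which carry the pin's shank; the pin's handle hangs clear beyond the posts at the -x end. Origin at the centre of the foot's underside; x along the pin to its tip, z up.
- pin_mid (a point): Point on the shank axis 23 mm ahead of the head's seating face; it coincides with fork_centre when the pin is seated, from either side.
- tip_tin: Bystander: small round tin, 65 mm wide, 31 mm high, origin under its centre.
- weld_magnet: Bystander: flat triangular welding magnet 70 x 90 x 16 mm, origin under its centre.
- spanner: Bystander: spanner 204 mm long, 34 mm wide, 10 mm high, origin under its centre, length along its y.
Not all that is in view belongs to the job. Several things have the shape of the pin; the one meant has the colours described above.

How it is judged:
By the outcome, as a careful person would: the job done as asked, in the order asked, and still so for the second after the job is handed in, with the robot touching nothing.
It also fails if it takes over 54 s, if anything falls off the work surface, if the arm or the gripper's body presses on something with over 40 N, if the wrist force passes 120 N, or if a joint passes its speed limit or range.

ROBOT

A 6-joint arm with a two-finger parallel gripper is mounted at the origin on a cart in front of the work surface, level with it; the furniture and walls round the work are solid. World frame = base frame: x ahead of the robot, y to its left, z up, the work surface at z = 0. Lengths are in mm, angles in rad, forces in N, time in s.
With the tool pointing down it reaches from about 350 to 775 mm from the base axis. Payload 7.3 kg.
Tool frame: the origin (TCP) lies at the very end of the fingers, on their centre line; the grasp point (between the pads) lies 19 mm behind it (bot.grip_point_offset is the distance from the TCP to the grasp point, in mm); z points along the fingers, y is the line along which they close (so a half turn about z gives the same grasp; the last joint's range is limited). The gripper opens to 92 mm and grips with 3 to 60 N. Pads are 19 mm wide; open, the fingers measure 130 mm over their backs; the gripper's body (75 mm by 190 mm) begins 47 mm behind the grasp point.
Start: joints at [1.168, 0.342, 1.524, -0, 1.275, -0.146], TCP at [133.327, 507.808, 226.741] pointing down, gripper open.
Joint ranges: [-2.53, 2.53], [-0.77, 2.02], [0.04, 2.7], [-1, 4.14], [0.28, 2.66], [-3.11, 3.11]. Speed limits (rad/s): [2.57, 2.57, 3.14, 3.14, 3.14, 3.14].

INTERFACE

Orientations are given as [roll, pitch, yaw] about the fixed x, y, z axes, in that order (R = Rz(yaw) Ry(pitch) Rx(roll)).
In Python, from plant import bot gives the robot as it stands. The module is installed in compiled form; this text tells all that it offers.
- The arm moves only by the shell command python3 -m jog 'ROWS' [OPENING]. ROWS is JSON, a list of rows, each a list of 6 numbers: the shift along the tool's x, y, z in mm, then the turn, a rotation vector about the tool's x, y, z in rad. In form: [[dx, dy, dz, rx, ry, rz], ...]. A call has 1 to 12 rows; each row shifts and turns the commanded pose from where the row before left it, along the tool's axes as they then stand; what a row does not reach is not made up. A row lasts 1/10 s, in which the tool goes at most 50 mm and 8.59 degrees, less where a joint would pass 70% of its speed; a pose out of reach is approached as far as the arm can. A call with a gripper value outside its range is refused whole. OPENING is the opening in per cent of the stroke, from 0 (shut) to 100 (fully open), set as the call begins (- or left out, the last holds). The fingers move at their own pace and stop on an object; the grip force is fixed at half the most. Time passes only in rows, so rows that do not move let the fingers close. It gives the time, the measured TCP pose, the force, the opening and the grip force at its end, in the units of the state.
- bot.get_obs(): the state, without advancing time (a new reading comes with each control period).
- bot.capture(name): name is "scene" or "top" or "wrist"; returns the picture (480x640x3 uint8, red, green, blue); there is no depth.
- bot.camera_model(name): a dict with "fx", "fy", "cx", "cy" (pixels), "position" and "orientation" of the camera in the world; the wrist camera has in their place "T_tool_cam" (4x4, takes a point from camera to tool coordinates, whose origin is the TCP and whose axes are the flange's). Camera axes: x right, y down, z forward; pixel columns grow to the right and rows downward; lengths in mm; the calibration is good to about 2 mm. A picture is of the moment at which its call begins: read the wrist's pose just before it. camera_model takes no time and is no camera call.
- bot.close_job(): hands the job in; it is judged then, once.
Trained networks look in the newest picture that a camera, given by its name, has taken for a name from the list of things; names that differ only in an ending like _2 or _b are one class to them, and where a whole thing is asked for, a point or a joint stands for the part that bears it (a point fixed in the world has none). Each returns a list of dicts, best first, with "p" (0 to 1); they miss things now and then, are a little off and sometimes report something else, mostly with a low value. They report only what shows in the picture. A call takes as long as a camera call. They do not tell look-alikes from the thing itself.
- bot.outline_of(target, camera): "mask" (480x640 bool, what is visible of it) and "pixel" ([column, row] in pixels, amid what is visible of it).
The state is a dict: "time": time; "joint_positions": joint angles; "dq": joint speeds; "tau": joint torques, N m; "tool_pos": TCP position; "tcp_rot": TCP orientation; "contact_force": force on the tool from outside, world axes, zero at the start; "moment": the same for the moment, N m; "grip_width": finger opening in mm; "finger_force": force on a finger pad.
Only numpy, scipy, OpenCV 4.12 (cv2) and the standard library are available. Lean on these libraries where they do the work, as an engineer would, in place of code of your own. Each camera call takes 0.05 s, during which the arm holds its last target. There are 200 camera calls.

## Working session

There is one attempt and no reset: what is moved stays moved. The work goes in short steps, Python scripts to look and compute and a shell command to move; the robot and the scene stay as the last step left them, time stands still between calls to the robot, and variables do not carry over. Pictures are saved under pics/ and viewed, at most 10 in all, crops included, and the job is handed in when it is done.

```bash
mkdir -p pics; python3 - <<'E'
from plant import bot
import cv2,numpy as np
o=bot.get_obs();print({k:np.round(v,3) for k,v in o.items()})
for n in ["scene","top"]:
    im=bot.capture(n);cv2.imwrite(f"pics/{n}0.png",im[:,:,::-1])
    m=bot.camera_model(n);print(n,m)
    for t in ["pin","jig","swing_arm","pin_rest","tip_tin","weld_magnet","spanner"]:
        r=bot.outline_of(t,n)
        for d in r[:4]:
            ys,xs=np.nonzero(d["mask"]);print(t,round(d["p"],2),d["pixel"],xs.min(),xs.max(),ys.min(),ys.max(),im[d["mask"]].mean(0).round()) if len(xs) else None
print(bot.camera_model("wrist"))
E
```

```text
{'time': np.float64(0.0), 'joint_positions': array([ 1.168,  0.343,  1.525, -0.   ,  1.275, -0.146]), 'dq': array([ 0.   ,  0.003,  0.001, -0.   , -0.004,  0.   ]), 'tau': array([ 1.0000e-03, -4.3126e+01, -2.4422e+01,  7.2000e-02,  5.6000e-02,
       -0.0000e+00]), 'tool_pos': array([133.165, 507.431, 226.074]), 'tcp_rot': array([-3.14 , -0.   ,  2.885]), 'contact_force': array([-0.209,  0.275, -0.571]), 'moment': array([-0.054, -0.006, -0.053]), 'finger_force': np.float64(0.0), 'grip_width': np.float64(91.721)}
scene {'fx': 583.0427016144636, 'fy': 583.0427016144636, 'cx': 319.5004541742072, 'cy': 241.98442939833038, 'position': array([-115.06159563, -901.7913276 ,  911.33759774]), 'orientation': array([-2.16381075,  0.00288799, -0.64948644])}
pin 0.73 [354.8, 324.6] 337 368 304 338 [156.  88.  88.]
pin 0.56 [329.8, 271.3] 324 339 257 291 [202. 132. 162.]
jig 0.72 [297.0, 236.2] 250 355 185 275 [83. 90. 93.]
swing_arm 0.64 [300.0, 202.0] 272 333 185 229 [141. 119.  58.]
swing_arm 0.63 [300.6, 236.7] 250 354 185 276 [85. 91. 95.]
pin_rest 0.63 [340.7, 328.1] 321 365 304 347 [113. 118
[... 806 characters left out ...]
 0.49 [402.1, 173.2] 377 415 158 200 [124. 125. 131.]
weld_magnet 0.6 [400.1, 175.6] 377 415 158 200 [124. 124. 130.]
weld_magnet 0.57 [415.9, 275.3] 392 448 258 290 [125. 126. 131.]
spanner 0.9 [460.6, 164.3] 449 473 124 215 [187. 185. 188.]
{'fx': 426.6886722479889, 'fy': 426.6886722479889, 'cx': 322.7820164046033, 'cy': 241.86536493263776, 'T_tool_cam': array([[-4.73988623e-04, -9.64530065e-01, -2.63972591e-01,
         7.11254733e+01],
       [ 9.99999733e-01, -3.10381165e-04, -6.61494934e-04,
        -3.39688903e-03],
       [ 5.56099632e-04, -2.63972834e-01,  9.64529955e-01,
        -1.57101201e+02],
       [ 0.00000000e+00,  0.00000000e+00,  0.00000000e+00,
         1.00000000e+00]])}
```

```bash
python3 - <<'E'
import cv2
a=cv2.imread("pics/top0.png")[110:350,140:490];cv2.imwrite("pics/top0c.png",cv2.resize(a,None,fx=2.28,fy=2.28,interpolation=2))
a=cv2.imread("pics/scene0.png")[150:390,180:500];cv2.imwrite("pics/scene0c.png",cv2.resize(a,None,fx=2.5,fy=2.5,interpolation=2))
E
```

```text
(no output)
```

View pics/top0c.png

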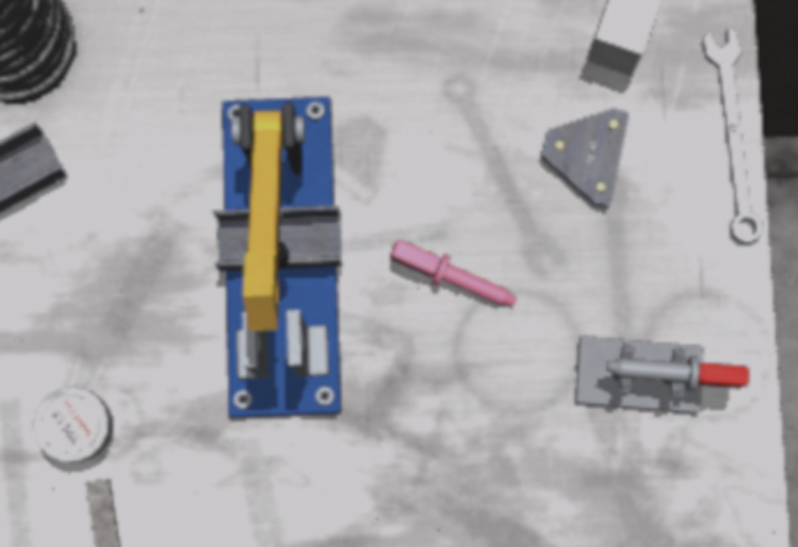

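View pics/scene0c.png

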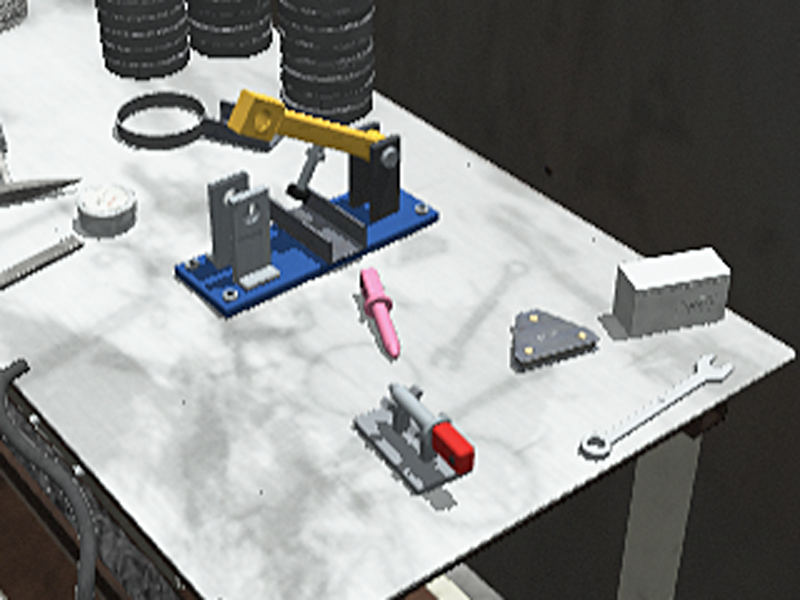

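The top view (crop scale 2.28, offset 140,110) shows the jig with its hinge away from the robot and its fork near, at about (258,265) in the full image. The real pin (red handle, grey shank) lies in the rest on the right at about (440,274), tip to the left, towards +y. The pink pin at (335,229) is a decoy.

```bash
cat > h.py <<'E'
from plant import bot
import cv2,numpy as np
from scipy.spatial.transform import Rotation as Ro
def cam(n,o=None):
    m=bot.camera_model(n);K=np.array([[m["fx"],0,m["cx"]],[0,m["fy"],m["cy"]],[0,0,1]])
    if n=="wrist":
        T=np.eye(4);T[:3,:3]=Ro.from_euler('xyz',o["tcp_rot"]).as_matrix();T[:3,3]=o["tool_pos"];T=T@m["T_tool_cam"];return K,T[:3,:3],T[:3,3]
    return K,Ro.from_euler('xyz',m["orientation"]).as_matrix(),np.array(m["position"])
def back(c,px,z):
    K,R,p=c;px=np.atleast_2d(np.asarray(px,float));d=(R@np.linalg.inv(K)@np.c_[px,np.ones(len(px))].T).T
    return p+d*((z-p[2])/d[:,2])[:,None]
def proj(c,P):
    K,R,p=c;q=(K@R.T@(np.atleast_2d(P)-p).T).T;return q[:,:2]/q[:,2:]
def mask(im,lo,hi):
    h=cv2.cvtColor(np.ascontiguousarray(im),cv2.COLOR_RGB2HSV);m=cv2.inRange(h,np.array(lo),np.array(hi))
    n,l,s,_=cv2.connectedComponentsWithStats(m);return m,l,s
def rect(c,m,z):
    ys,xs=np.nonzero(m);P=back(c,np.c_[xs,ys],z)[:,:2].astype(np.float32);r=cv2.minAreaRect(P);return r,P.mean(0)
E
python3 - <<'E'
from h import *
im=cv2.imread("pics/top0.png")[:,:,::-1];c=cam("top")
b,_,_=mask(im,(100,120,40),(130,255,255));b[:,:220]=0;b[:,300:]=0
print("jig",rect(c,b,14))
for s in (0,1):
  m,_,_=mask(im,(0,170,80),(8,255,255)) if s==0 else mask(im,(172,170,80),(180,255,255))
  m[:,:400]=0
  if m.any(): print("red",rect(c,m,52), np.count_nonzero(m))
d=[r for r in bot.outline_of("pin","top") if r["pixel"][0]>400]
if d:
  pm=d[0]["mask"];ys,xs=np.nonzero(pm);print("pin",rect(c,pm,50))
y,_,_=mask(im,(15,100,80),(32,255,255));y[:,:235]=0;y[:,280:]=0
print("yellow",rect(c,y,95)); ys,xs=np.nonzero(y);print(xs.min(),xs.max(),ys.min(),ys.max())
E
```

```text
jig (((639.55859375, 170.97605895996094), (285.9158935546875, 95.93943786621094), 1.2462631464004517), array([623.12946, 164.74654], dtype=float32))
red (((518.7098388671875, -210.2357940673828), (35.441219329833984, 13.661588668823242), 88.82493591308594), array([ 517.87836, -212.78618], dtype=float32)) 97
pin (((523.1790161132812, -172.8330841064453), (119.09571838378906, 19.783552169799805), 85.80290985107422), array([ 522.6951 , -179.34732], dtype=float32))
yellow (((654.1189575195312, 179.459716796875), (29.273860931396484, 185.7759552001953), 88.04266357421875), array([652.79114, 177.88837], dtype=float32))
246 263 159 254
```

```bash
python3 -m jog '[[0,0,-37,0,0,-0.139],[0,0,-37,0,0,-0.139],[-31.3,-23.2,0,0,0,0],[-31.3,-23.2,0,0,0,0],[-31.3,-23.2,0,0,0,0],[-31.3,-23.2,0,0,0,0],[-31.3,-23.2,0,0,0,0],[-31.3,-23.2,0,0,0,0],[-31.3,-23.2,0,0,0,0],[-31.3,-23.2,0,0,0,0],[-31.3,-23.2,0,0,0,0],[-31.3,-23.2,0,0,0,0]]' 0; python3 -m jog '[[-31.3,-23.2,0,0,0,0],[-31.3,-23.2,0,0,0,0],[-31.3,-23.2,0,0,0,0],[-31.3,-23.2,0,0,0,0],[-31.3,-23.2,0,0,0,0],[0,0,0,0,0,0],[0,0,0,0,0,0]]'
python3 - <<'E'
from h import *
o=bot.get_obs();im=bot.capture("wrist");cv2.imwrite("pics/w1.png",im[:,:,::-1]);c=cam("wrist",o)
print(o["time"],o["tool_pos"],o["tcp_rot"],o["grip_width"])
b,_,_=mask(im,(100,120,40),(130,255,255));print("jig",rect(c,b,14))
t=bot.capture("top");b,_,_=mask(t,(100,120,40),(130,255,255))
E
```

```text
time: 2.05
tool_pos: [452.3, 281.3, 300.8]
tcp_rot: [3.141, 0.0, -3.121]
contact_force: [0.5, 0.8, 0.5]
grip_width: 2.3
finger_force: 0.0
time: 2.75
tool_pos: [610.3, 169.3, 299.9]
tcp_rot: [3.141, -0.001, -3.122]
contact_force: [-0.1, 0.4, -0.3]
grip_width: 0.7
finger_force: 0.0
2.75 [610.30162113 169.2605112  299.90802778] [ 3.14138540e+00 -1.40011251e-03 -3.12193340e+00] 0.706340721353231
jig (((606.205810546875, 172.57150268554688), (218.12937927246094, 97.74398040771484), 1.1146425008773804), array([578.7459 , 171.24086], dtype=float32))
```

View pics/w1.png

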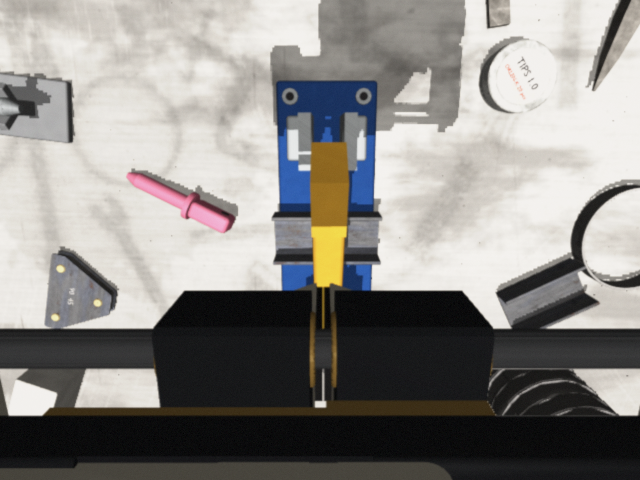

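The wrist view shows the jig under the tool, with the plate's fork end at the top (row 82), the yellow arm raised at column 330, and the tin and magnet clear of it. I'll press down now.

```bash
python3 -m jog '[[0,0,10,0,0,0],[0,0,10,0,0,0],[0,0,10,0,0,0],[0,0,10,0,0,0],[0,0,10,0,0,0],[0,0,10,0,0,0],[0,0,10,0,0,0],[0,0,10,0,0,0]]'; python3 -m jog '[[0,0,8,0,0,0],[0,0,8,0,0,0],[0,0,8,0,0,0],[0,0,8,0,0,0],[0,0,8,0,0,0],[0,0,8,0,0,0]]'; python3 -m jog '[[0,0,8,0,0,0],[0,0,8,0,0,0],[0,0,8,0,0,0],[0,0,6,0,0,0],[0,0,6,0,0,0],[0,0,6,0,0,0],[0,0,0,0,0,0]]'
```

```text
time: 3.65
tool_pos: [610.1, 169.8, 219.8]
tcp_rot: [3.142, -0.0, -3.12]
contact_force: [-0.6, -1.1, -0.6]
grip_width: 0.4
finger_force: 0.0
time: 4.25
tool_pos: [610.3, 169.9, 172.3]
tcp_rot: [3.141, 0.001, -3.12]
contact_force: [-0.0, 0.4, 2.1]
grip_width: 0.6
finger_force: 0.9
time: 4.95
tool_pos: [609.8, 169.8, 129.6]
tcp_rot: [-3.142, -0.001, -3.12]
contact_force: [-0.0, -0.1, -0.1]
grip_width: 0.5
finger_force: 0.0
```

```bash
python3 -m jog '[[0,0,5,0,0,0],[0,0,5,0,0,0],[0,0,5,0,0,0],[0,0,3,0,0,0]]';python3 -m jog '[[0,0,2,0,0,0],[0,0,2,0,0,0]]'; python3 -m jog '[[0,0,1,0,0,0],[0,0,1,0,0,0],[0,0,0,0,0,0]]'
python3 - <<'E'
from h import *
im=bot.capture("scene");cv2.imwrite("pics/s2.png",cv2.resize(im[150:310,200:400,::-1],None,fx=3,fy=3,interpolation=2))
E
```

```text
time: 5.35
tool_pos: [609.8, 169.8, 112.1]
tcp_rot: [3.142, -0.001, -3.12]
contact_force: [-0.3, 0.1, 2.3]
grip_width: 0.8
finger_force: 0.8
time: 5.55
tool_pos: [610.1, 169.8, 108.6]
tcp_rot: [3.142, -0.0, -3.12]
contact_force: [-2.1, -0.6, 2.4]
grip_width: 0.3
finger_force: 0.8
time: 5.85
tool_pos: [610.1, 169.8, 107.3]
tcp_rot: [3.142, 0.0, -3.12]
contact_force: [-2.6, -0.2, 4.4]
grip_width: 0.2
finger_force: 2.3
```

View pics/s2.png

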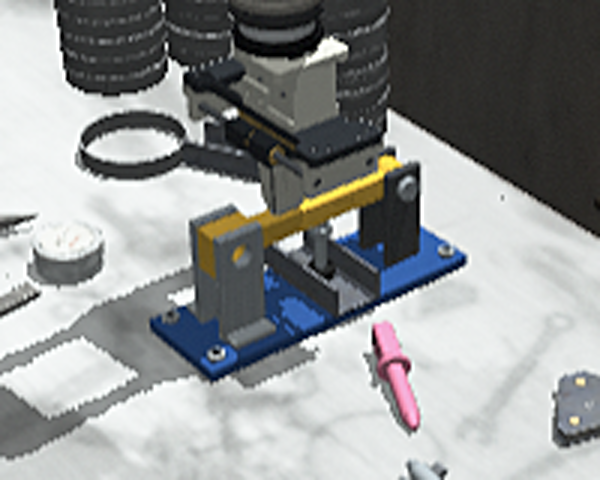

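The arm is in the fork, and yellow shows behind the fork hole at about (242,257). I'll press a little more to make sure it reaches the stop.

```bash
python3 -m jog '[[0,0,1.5,0,0,0],[0,0,1.5,0,0,0],[0,0,1.5,0,0,0],[0,0,0,0,0,0]]'; python3 -m jog '[[0,0,1.5,0,0,0],[0,0,1.5,0,0,0],[0,0,0,0,0,0]]'
```

```text
time: 6.3
tool_pos: [610.2, 169.9, 107.0]
tcp_rot: [3.141, 0.003, -3.12]
contact_force: [-12.5, -3.4, 29.8]
grip_width: 0.3
finger_force: 14.6
time: 6.6
tool_pos: [610.3, 169.9, 106.8]
tcp_rot: [3.141, 0.005, -3.12]
contact_force: [-19.3, -3.3, 45.0]
grip_width: 0.6
finger_force: 22.6
```

```bash
python3 -m jog '[[0,0,-10,0,0,0],[0,0,-25,0,0,0],[0,0,-35,0,0,0],[0,0,-35,0,0,0],[0,0,-25,0,0,0],[0,0,0,0,0,0],[0,0,0,0,0,0]]'
python3 - <<'E'
from h import *
o=bot.get_obs();im=bot.capture("wrist");c=cam("wrist",o);print(o["tool_pos"],o["tcp_rot"])
cv2.imwrite("pics/w2.png",im[:,:,::-1])
J=lambda p,x0,y0,a:np.array(p)@np.array([[np.cos(a),np.sin(a),0],[-np.sin(a),np.cos(a),0],[0,0,1]])+[x0,y0,0]
v=im[:,:,::-1].copy()
for (a,b) in ((13,23),(-23,-13)):
    q=proj(c,J([[-112,a,117],[-68,a,117],[-68,b,117],[-112,b,117]],641,172,.0205))
    cv2.polylines(v,[np.round(q).astype(int)],True,(0,0,255),1)
q=proj(c,J([[-145,-50,14],[-145,50,14],[0,50,14],[0,-50,14]],641,172,.0205));cv2.polylines(v,[np.round(q).astype(int)],False,(0,255,0),1)
ctr=proj(c,J([[-90,0,95]],641,172,.0205))[0].astype(int);print(ctr)
v=v[max(0,ctr[1]-150):ctr[1]+120,ctr[0]-150:ctr[0]+150];cv2.imwrite("pics/w2c.png",cv2.resize(v,None,fx=2.2,fy=2.2,interpolation=cv2.INTER_NEAREST))
E
```

```text
time: 7.3
tool_pos: [610.3, 169.8, 229.1]
tcp_rot: [3.141, 0.001, -3.12]
contact_force: [-0.2, -0.2, -0.8]
grip_width: 0.2
finger_force: 0.0
[610.25304689 169.82543719 229.06623044] [ 3.14142106e+00  7.45701657e-04 -3.12045204e+00]
[325 143]
```

View pics/w2c.png

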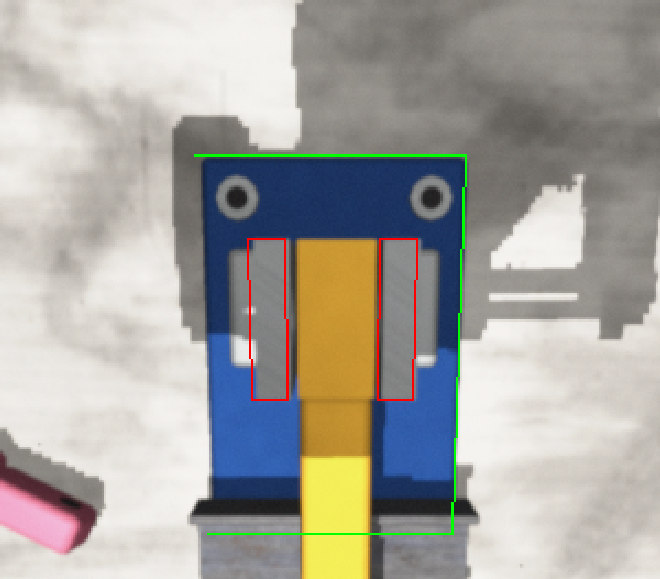

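The model overlay fits the fork tops within about 1 px with the jig at (641, 172, yaw 0.0205), and the arm lug sits between the cheeks. Next, the pin.

```bash
python3 -m jog '[[0,0,0,0,0,0.14],[0,0,0,0,0,0.14],[0,0,0,0,0,0.14],[0,0,0,0,0,0.14],[0,0,0,0,0,0.14],[0,0,0,0,0,0.14],[0,0,0,0,0,0.14],[0,0,0,0,0,0.14],[0,0,0,0,0,0.14],[0,0,0,0,0,0.14],[0,0,0,0,0,0.14],[0,0,0,0,0,0.14]]' 60; python3 -m jog '[[-38.7,-5.5,0,0,0,0],[-38.7,-5.5,0,0,0,0],[-38.7,-5.5,0,0,0,0],[-38.7,-5.5,0,0,0,0],[-38.7,-5.5,0,0,0,0],[-38.7,-5.5,0,0,0,0],[-38.7,-5.5,0,0,0,0],[-38.7,-5.5,0,0,0,0],[-38.7,-5.5,0,0,0,0],[-38.7,-5.5,0,0,0,0],[0,0,0,0,0,0],[0,0,0,0,0,0]]'
python3 - <<'E'
from h import *
o=bot.get_obs();im=bot.capture("wrist");c=cam("wrist",o);print(o["tool_pos"],o["tcp_rot"])
cv2.imwrite("pics/w3.png",im[:,:,::-1])
m,l,s=mask(im,(0,150,60),(8,255,255));m2,_,_=mask(im,(172,170,60),(180,255,255));m|=m2
n,l,s,ce=cv2.connectedComponentsWithStats(m);i=1+s[1:,4].argmax();print(s[i],ce[i],rect(c,l==i,63))
for d in bot.outline_of("pin","wrist"):
    print(d["p"],d["pixel"],rect(c,d["mask"],50))
E
```

```text
time: 8.55
tool_pos: [609.4, 169.7, 227.0]
tcp_rot: [-3.138, 0.001, 1.477]
contact_force: [-0.1, -0.3, 0.4]
grip_width: 55.2
finger_force: 0.0
time: 9.75
tool_pos: [520.5, -211.2, 227.5]
tcp_rot: [-3.139, -0.002, 1.481]
contact_force: [-0.5, 0.6, -0.4]
grip_width: 55.1
finger_force: 0.0
[ 520.52550915 -211.22195421  227.54356868] [-3.13903410e+00 -1.64012595e-03  1.48058519e+00]
[ 312  186   22   54 1121] [322.06779661 212.09188225] (((520.0621337890625, -205.15277099609375), (41.47134780883789, 15.927529335021973), 84.4228744506836), array([ 519.8753 , -204.59111], dtype=float32))
0.63 [568.5, 61.0] (((707.331787109375, -105.7328872680664), (65.08741760253906, 85.7574462890625), 76.87103271484375), array([ 706.41016, -110.8527 ], dtype=float32))
0.58 [321.5, 171.6] (((522.8428344726562, -169.22039794921875), (122.12310791015625, 28.179536819458008), 85.41261291503906), array([ 523.19763, -170.37633], dtype=float32))
```

View pics/w3.png

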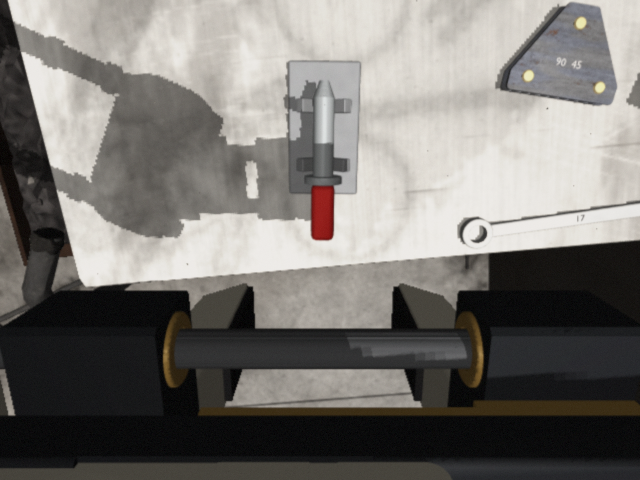

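```bash
python3 - <<'E'
from h import *
o=bot.get_obs();im=cv2.imread("pics/w3.png");c=cam("wrist",o)
print(back(c,[[323.5,82],[322,239]],50),back(c,[[322,187],[322,239]],63))
def draw(v,x,y,a):
    d=np.array([np.cos(a),np.sin(a),0]);n=np.array([-d[1],d[0],0]);g=np.array([x,y,0]);P=lambda u,w,z:g+u*d+w*n+[0,0,z]
    for L,col in (([P(-22,-9,63),P(22,-9,63),P(22,9,63),P(-22,9,63)],(0,255,0)),([P(28,-8,50),P(86,-8,50),P(98,-3.5,50),P(98,3.5,50),P(86,8,50),P(28,8,50)],(255,0,0)),([P(22,-15,50),P(28,-15,50),P(28,15,50),P(22,15,50)],(255,255,0))):
        cv2.polylines(v,[np.round(proj(c,np.array(L))*4).astype(int)],True,col,1)
v=cv2.resize(im,None,fx=4,fy=4,interpolation=2);draw(v,520.2,-205.2,1.487)
cv2.imwrite("pics/w3c.png",v[280:1000,1080:1500])
E
```

```text
[[ 530.02392424 -108.53744145   50.        ]
 [ 518.31714864 -228.05538682   50.        ]] [[ 522.27079963 -184.0546704    63.        ]
 [ 518.67587998 -224.61240473   63.        ]]
```

View pics/w3c.png

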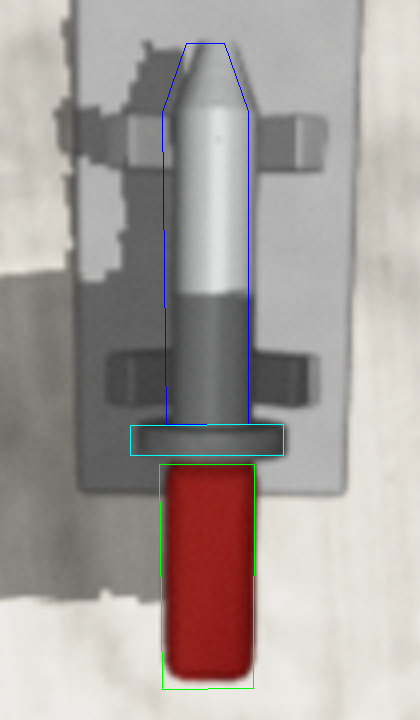

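The pin's tip is at (323,82) and its red handle at rows 186–240. The model fits within about 1 mm, with the grip point at (520.5, -204.7).

```bash
python3 -m jog '[[6.4,-0.6,20,0,0,0.008],[0,0,25,0,0,0],[0,0,25,0,0,0],[0,0,25,0,0,0],[0,0,25,0,0,0],[0,0,25,0,0,0],[0,0,20,0,0,0],[0,0,15,0,0,0],[0,0,10,0,0,0],[0,0,6.5,0,0,0],[0,0,0,0,0,0]]'; python3 -m jog '[[0,0,0,0,0,0],[0,0,0,0,0,0],[0,0,0,0,0,0],[0,0,0,0,0,0],[0,0,0,0,0,0],[0,0,0,0,0,0]]' 0
```

```text
time: 10.95
tool_pos: [521.2, -203.6, 32.1]
tcp_rot: [-3.141, -0.001, 1.476]
contact_force: [0.1, -0.1, 0.2]
grip_width: 54.9
finger_force: 0.0
time: 11.55
tool_pos: [520.8, -204.4, 32.8]
tcp_rot: [-3.141, -0.0, 1.475]
contact_force: [-1.6, -1.4, 2.2]
grip_width: 17.5
finger_force: 30.0
```

```bash
python3 -m jog '[[0,0,-10,0,0,0],[0,0,-20,0,0,0],[0,0,-20,0,0,0],[0,0,-15,0,0,0],[0,0,0,0,0,-0.058],[0,0,0,0,0,-0.058]]'; python3 -m jog '[[13.2,2.1,0,0,0,0],[26.5,4.2,0,0,0,0],[26.5,4.2,0,0,0,0],[26.5,4.2,0,0,0,0],[26.5,4.2,0,0,0,0],[26.5,4.2,0,0,0,0],[26.5,4.2,0,0,0,0],[26.5,4.2,0,0,0,0],[26.5,4.2,0,0,0,0],[13.2,2.1,0,0,0,0]]'; python3 -m jog '[[0,0,10,0,0,0],[0,0,5,0,0,0],[0,0,0,0,0,0],[0,0,0,0,0,0]]'
python3 - <<'E'
from h import *
im=bot.capture("wrist");cv2.imwrite("pics/w4.png",im[:,:,::-1])
s=bot.capture("scene");a=cv2.resize(s[190:310,230:390,::-1],None,fx=4,fy=4,interpolation=2);cv2.imwrite("pics/s4.png",a)
E
```

```text
time: 12.15
tool_pos: [521.7, -204.5, 98.9]
tcp_rot: [3.14, 0.001, 1.593]
contact_force: [0.5, -0.8, -1.6]
grip_width: 17.7
finger_force: 30.0
time: 13.15
tool_pos: [554.0, 37.5, 97.8]
tcp_rot: [-3.141, -0.001, 1.591]
contact_force: [0.1, -0.3, -1.4]
grip_width: 17.7
finger_force: 30.0
time: 13.55
tool_pos: [554.1, 33.6, 82.3]
tcp_rot: [-3.141, 0.0, 1.589]
contact_force: [-0.5, -0.0, -2.0]
grip_width: 17.8
finger_force: 30.0
```

View pics/w4.png

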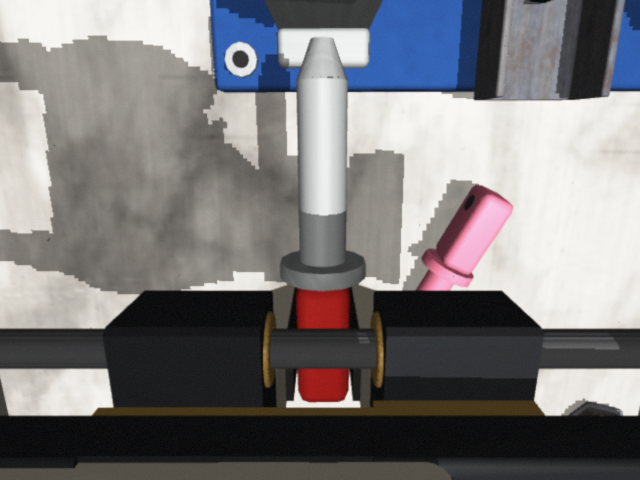

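View pics/s4.png

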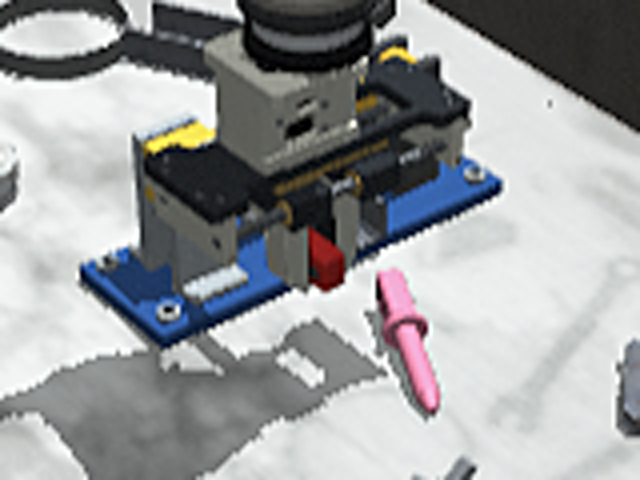

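The pin is held straight, with its tip at (320,38) and head at (322,270). The fork's white foot pad is centred near column 323. I'll measure the lateral offset before inserting.

```bash
python3 - <<'E'
from h import *
o=bot.get_obs();c=cam("wrist",o);im=cv2.imread("pics/w4.png");g=im.astype(int)
for r in (10,20,35,48,60): 
    d=np.abs(np.diff(g[r,240:400].sum(1)));i=np.argsort(-d)[:8];print(r,sorted((i+240.5).tolist()),)
for r in (100,150,190,230):
    d=np.abs(np.diff(g[r,285:360].sum(1)));i=np.argsort(-d)[:4];print(r,sorted((i+285.5).tolist()))
print(o["tool_pos"])
J=lambda p,x0=641,y0=172.5,a=.0205:np.array(p)@np.array([[np.cos(a),np.sin(a),0],[-np.sin(a),np.cos(a),0],[0,0,1]])+[x0,y0,0]
print("cheek corners z14, z117",proj(c,J([[-112,-23,14],[-68,-23,14],[-112,-23,60],[-68,-23,60],[-145,-50,14]])).round(1).tolist())
T=Ro.from_euler('xyz',o["tcp_rot"]).as_matrix()
for dz in(-15,-17.2,-19): print(proj(c,[o["tool_pos"]+T@np.array(p) for p in ([98,-3.5,dz],[98,3.5,dz],[86,-8,dz],[86,8,dz],[28,-15,dz],[28,15,dz],[28,-8,dz],[28,8,dz])]).round(1).tolist())
E
```

```text
10 [350.5, 358.5, 365.5, 368.5, 371.5, 376.5, 377.5, 378.5]
20 [254.5, 255.5, 256.5, 265.5, 313.5, 371.5, 372.5, 373.5]
35 [275.5, 277.5, 278.5, 279.5, 280.5, 367.5, 368.5, 369.5]
48 [251.5, 252.5, 278.5, 306.5, 307.5, 335.5, 336.5, 367.5]
60 [247.5, 248.5, 255.5, 256.5, 288.5, 302.5, 303.5, 340.5]
100 [285.5, 295.5, 296.5, 347.5]
150 [286.5, 296.5, 297.5, 346.5]
190 [297.5, 300.5, 344.5, 345.5]
230 [298.5, 299.5, 345.5, 346.5]
[554.40593651  33.85783684  82.78077429]
cheek corners z14, z117 [[276.0, 33.2], [366.9, 32.9], [263.2, 8.2], [378.9, 7.9], [211.8, 92.3]]
[[311.7, 33.0], [334.7, 33.0], [297.5, 75.1], [348.8, 75.1], [280.1, 253.1], [366.3, 253.1], [300.2, 253.1], [346.2, 253.1]]
[[311.5, 31.5], [334.8, 31.5], [297.1, 74.3], [349.2, 74.3], [279.5, 255.0], [367.0, 255.0], [299.9, 255.0], [346.5, 255.0]]
[[311.3, 30.2], [335.0, 30.2], [296.8, 73.7], [349.6, 73.6], [278.9, 256.6], [367.5, 256.6], [299.6, 256.6], [346.8, 256.6]]
```

```bash
python3 -m jog '[[0,0.7,4.8,0,0,0],[0,0,0,0,0,0],[4,0,0,0,0,0],[4,0,0,0,0,0],[4,0,0,0,0,0],[4,0,0,0,0,0],[0,0,0,0,0,0]]'; python3 -m jog '[[3,0,0,0,0,0],[3,0,0,0,0,0],[3,0,0,0,0,0],[3,0,0,0,0,0],[0,0,0,0,0,0]]'
```

```text
time: 14.35
tool_pos: [554.6, 51.5, 78.0]
tcp_rot: [3.141, -0.0, 1.592]
contact_force: [-0.3, 0.1, -1.3]
grip_width: 17.6
finger_force: 30.0
time: 14.85
tool_pos: [554.4, 63.1, 77.9]
tcp_rot: [3.142, -0.0, 1.591]
contact_force: [0.2, 0.1, -1.4]
grip_width: 17.6
finger_force: 30.0
```

```bash
python3 -m jog '[[3,0,0,0,0,0],[3,0,0,0,0,0],[3,0,0,0,0,0],[3,0,0,0,0,0],[0,0,0,0,0,0]]';  python3 -m jog '[[3,0,0,0,0,0],[3,0,0,0,0,0],[3,0,0,0,0,0],[3,0,0,0,0,0],[0,0,0,0,0,0]]'
```

```text
time: 15.35
tool_pos: [554.2, 75.2, 77.9]
tcp_rot: [3.142, -0.0, 1.591]
contact_force: [-1.1, 0.4, -2.1]
grip_width: 17.8
finger_force: 30.0
time: 15.85
tool_pos: [553.9, 87.2, 77.9]
tcp_rot: [-3.142, -0.0, 1.591]
contact_force: [0.6, -0.1, -2.3]
grip_width: 17.6
finger_force: 30.0
```

```bash
python3 -m jog '[[3,0,0,0,0,0],[3,0,0,0,0,0],[3,0,0,0,0,0],[3,0,0,0,0,0],[3,0,0,0,0,0],[0,0,0,0,0,0]]';  python3 -m jog '[[3,0,0,0,0,0],[3,0,0,0,0,0],[3,0,0,0,0,0],[2,0,0,0,0,0],[0,0,0,0,0,0]]'
```

```text
time: 16.45
tool_pos: [553.6, 102.2, 77.9]
tcp_rot: [3.141, -0.0, 1.591]
contact_force: [-0.4, -0.0, -1.5]
grip_width: 17.9
finger_force: 30.0
time: 16.95
tool_pos: [553.4, 113.1, 77.9]
tcp_rot: [3.142, -0.0, 1.591]
contact_force: [0.6, -0.2, -1.9]
grip_width: 17.8
finger_force: 30.0
```

```bash
python3 -m jog '[[2,0,0,0,0,0],[2,0,0,0,0,0],[0,0,0,0,0,0]]';  python3 -m jog '[[1,0,0,0,0,0],[1,0,0,0,0,0],[0,0,0,0,0,0]]'; python3 -m jog '[[1,0,0,0,0,0],[0,0,0,0,0,0]]'
```

```text
time: 17.25
tool_pos: [553.4, 116.9, 77.9]
tcp_rot: [3.142, -0.0, 1.591]
contact_force: [-0.3, 0.7, -1.5]
grip_width: 18.0
finger_force: 30.0
time: 17.55
tool_pos: [553.3, 118.8, 77.9]
tcp_rot: [3.142, -0.0, 1.591]
contact_force: [-0.5, 0.2, -1.5]
grip_width: 17.8
finger_force: 30.0
time: 17.75
tool_pos: [553.3, 119.8, 77.9]
tcp_rot: [-3.142, -0.0, 1.591]
contact_force: [-0.5, -0.3, -1.5]
grip_width: 17.8
finger_force: 30.0
```

```bash
python3 -m jog '[[1,0,0,0,0,0],[1,0,0,0,0,0],[0,0,0,0,0,0]]';  python3 -m jog '[[0.8,0,0,0,0,0],[0.8,0,0,0,0,0],[0,0,0,0,0,0]]'
```

```text
time: 18.05
tool_pos: [553.2, 121.9, 77.9]
tcp_rot: [3.142, -0.0, 1.591]
contact_force: [0.3, 0.1, -2.4]
grip_width: 17.9
finger_force: 30.0
time: 18.35
tool_pos: [553.2, 122.2, 78.0]
tcp_rot: [-3.141, 0.002, 1.591]
contact_force: [-0.5, -5.6, -1.2]
grip_width: 18.0
finger_force: 30.0
```

```bash
python3 -m jog '[[0.8,0,0,0,0,0],[0.8,0,0,0,0,0],[0,0,0,0,0,0]]'
python3 - <<'E'
from h import *
im=bot.capture("wrist");cv2.imwrite("pics/w5.png",im[:,:,::-1])
E
```

```text
time: 18.65
tool_pos: [553.2, 122.2, 78.0]
tcp_rot: [-3.141, 0.004, 1.591]
contact_force: [-0.5, -12.7, -0.0]
grip_width: 17.7
finger_force: 30.0
```

View pics/w5.png

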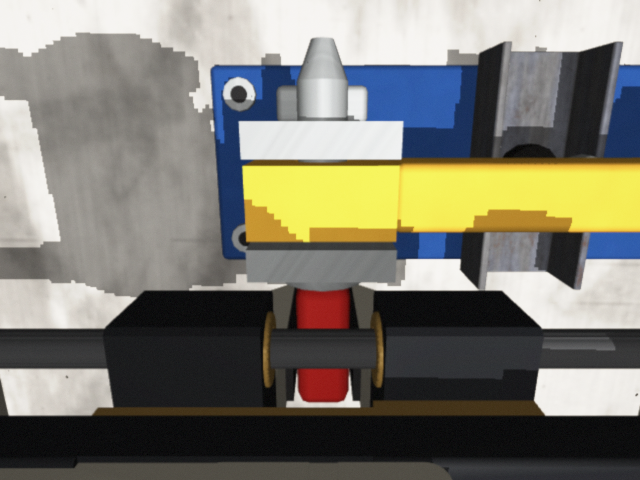

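The pin goes through both cheeks and the lug, with its tip out at (320,40) and its head against the near cheek at row 283. I'll relax the push, release and lift away.

```bash
python3 -m jog '[[-1.5,0,0,0,0,0],[0,0,0,0,0,0]]'; python3 -m jog '[[0,0,0,0,0,0],[0,0,0,0,0,0],[0,0,0,0,0,0],[0,0,0,0,0,0],[0,0,0,0,0,0],[0,0,0,0,0,0]]' 60; python3 -m jog '[[0,0,-5,0,0,0],[0,0,-15,0,0,0],[0,0,-25,0,0,0],[-20,0,-35,0,0,0],[-30,0,-35,0,0,0],[-30,0,-20,0,0,0],[-30,0,0,0,0,0],[-20,0,0,0,0,0],[0,0,0,0,0,0],[0,0,0,0,0,0],[0,0,0,0,0,0]]'
python3 - <<'E'
from h import *
im=bot.capture("wrist");s=bot.capture("scene")
a=cv2.resize(im[:240,160:480,::-1],(400,300));b=cv2.resize(s[180:300,230:390,::-1],(400,300),interpolation=2)
cv2.imwrite("pics/f6.png",np.hstack([a,b]))
E
```

```text
time: 18.9
tool_pos: [553.2, 122.2, 78.0]
tcp_rot: [-3.141, 0.001, 1.591]
contact_force: [-0.4, -7.2, -0.4]
grip_width: 17.7
finger_force: 30.0
time: 19.5
tool_pos: [553.2, 123.6, 77.9]
tcp_rot: [3.142, -0.0, 1.591]
contact_force: [0.3, 1.5, 0.5]
grip_width: 54.4
finger_force: 0.0
time: 20.6
tool_pos: [555.7, -5.6, 212.9]
tcp_rot: [-3.141, -0.0, 1.592]
contact_force: [0.4, -0.0, -0.4]
grip_width: 55.1
finger_force: 0.0
```

View pics/f6.png

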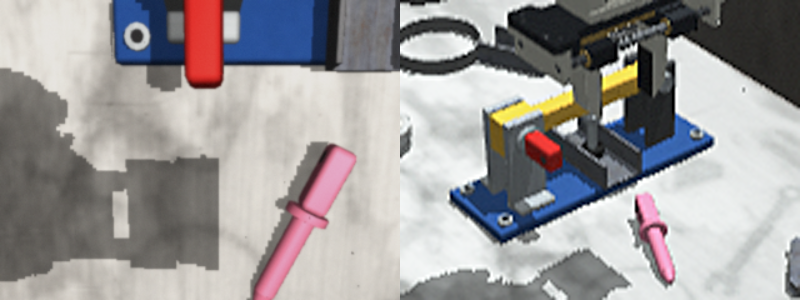

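The right half shows the pin seated with its red handle at the fork, the arm down and the gripper clear. I'm handing the job in.

```bash
python3 -c "
from plant import bot;print(bot.close_job())"
```

```text
the job is handed in; nothing more can be done
None
```

I handed the job in at about 21 s: arm down, pin seated and released, tin, magnet and spanner never touched; pressing the arm to its stop peaked at about 45 N at the fingertips, and I viewed 11 pictures, one over the limit of 10.

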